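Lock the label roll in the pantry's label dispenser

TASK

The label dispenser on the packing bench has a fresh roll that is not locked yet. First raise the dispenser's stiff-hinged cover by its bar until it stands straight up, and leave it standing there; then take the orange snap cap from the bench and press it down onto the stud in the middle of the label roll until it clicks and sits flat on the roll. Keep pressing after the click: the job finishes with the gripper still firmly pushing the cap down against the roll, the cover still upright, and nothing else on the bench disturbed.

Things in the scene. Friction and masses are not known exactly. Their poses are not given: they have to be found in the camera images.
- dispenser: label dispenser, a grey open-topped case fixed to the bench, 190 (its x) x 200 (its y) x 75 mm high, walls 5 mm, with a blue-framed clear cover on top. Origin: centre of its underside; its x axis points to the hinge side (away from the robot at yaw 0), its z up. Inside, at x = -10 mm, y = 0, a white label roll (100 mm across) lies flat, its top 36 mm above the bench, with an upright steel stud in its middle
- cover (a joint): angle of the cover in rad: 0 shut (level), 1.571 straight up, 2.2 fully thrown back. The cover is a plate 190 x 200 x 6 mm hinged along the rear (+x) top edge of the case; the hinge is stiff (about 0.4 N m) and stays at any angle where it is left
- cover_bar (a point): middle of the steel bar (10 mm thick round, 110 mm long, parallel to the dispenser's y) by which the cover is raised. It stands off from the cover's front edge, with 30 mm free between bar and edge, held by two arms at 50 mm either side of the middle. It lies 225 mm from the hinge line, in the plane of the cover, and moves on that arc up and over
- hinge (a point): middle of the cover's hinge line, 78 mm above the bench, 95 mm to the +x of the dispenser's origin; the line is parallel to the dispenser's y
- seat (a point): centre of the label roll's top face, 36 mm above the bench, on the stud's axis (105 mm from the hinge line). Its axes are the dispenser's. The stud rises 30 mm above this point: 16 mm thick, the top 10 mm tapering to 7 mm. Three sprung balls stick out of the stud; a cap put on it meets them when its underside is 13.5 mm above this point, needs about 9 N to be forced over them, clicks (the force drops) within the next 10 mm, and is home when its underside rests on the roll
- cap: orange twelve-sided snap cap, 38 mm across and 40 mm high, white disc on its closed top, standing open end down on the bench. Origin: centre of its underside; z up. Below is a bore 32 mm deep, 19 mm wide at a lip in the first 3.5 mm and wider behind. Weighs about 50 g
- label_roll: the white label roll in the dispenser, 100 mm across, 30 mm high, fixed on the stud; origin at the centre of its underside, 6 mm above the bench
- bean_can: bystander: food can with green label, 66 mm across, 105 mm high; origin at the centre of its underside
- sauce_jar: bystander: amber jar with red lid, 62 mm across, 100 mm high; origin at the centre of its underside
- spare_roll: bystander: small spare label roll, white, 66 mm across, 40 mm high; origin at the centre of its underside
- oil_bottle: bystander: green bottle with yellow cap, 66 mm across, 210 mm high; origin at the centre of its underside
- cereal_box: bystander: yellow upright carton 60 x 160 x 200 mm high; origin at the centre of its underside
- tuna_tin: bystander: flat steel tin, 84 mm across, 38 mm high; origin at the centre of its underside
There are look-alikes about, which are no part of the job. There is more than one size of the cap; the one meant has the size given above.

How it is judged (in metres and radians):
On the way, in this order (a step that is already met when the one before it is completed fails the run):
1. the cover stands upright (80 to 100 degrees), let go, with the cap not yet in the dispenser (value of joint cover between 1.396 and 1.745 rad and horizontal distance between cap and seat above 0.08 m and contact force between the fingers and dispenser below 0.1 N), for 0.2 s.
2. the cap has clicked home on the stud, flat on the roll (z of cap in the frame of seat below 0.003 m and horizontal distance between cap and seat below 0.004 m and angle between cap's own z axis and vertical below 0.12 rad), for 0.2 s.
At the end, for the whole second after the job is handed in: The cover stands within 10 degrees of straight up; the cap is home on the stud: underside within 3 mm of the roll's top, within 4 mm of the stud's axis, tilted less than 7 degrees; and the gripper is still pressing, so that cap and roll push on each other with more than 4 N through the last second (all of step 2 and value of joint cover between 1.396 and 1.745 rad and z of cap in the frame of seat above -0.004 m and contact force between cap and label_roll above 4 N and contact force between any of the fingers, the arm and cap above 3 N); the arm keeps its last pose, push and grip.
It fails at once if a bystander is shoved or knocked over (moved more than 30 mm) (distance of any of bean_can, sauce_jar, spare_roll, oil_bottle, cereal_box, tuna_tin from where it was at the start of the episode above 0.03 m).
It also fails if it takes over 66 s, if anything falls off the work surface, if the arm or the gripper's body presses on something with over 40 N, if the wrist force passes 120 N, or if a joint passes its speed limit or range.

ROBOT

A 7-joint arm with a two-finger parallel gripper is mounted at the origin on the work surface. World frame = base frame: x ahead of the robot, y to its left, z up, the work surface at z = 0. Lengths are in mm, angles in rad, forces in N, time in s.
With the tool pointing down it reaches from about 400 to 875 mm from the base axis. Payload 6.5 kg.
Tool frame: the origin (TCP) lies on the centre line of the jaws, within the pads' length; the fingertips stand 11 mm ahead of it and the grasp point (between the pads) lies 8 mm behind it; z points along the fingers, x is the direction in which the jaws open and shut, and the axes are right-handed (so a half turn about z gives the same grasp; the last joint's range is limited). The gripper opens to 88 mm and grips with 3 to 60 N. Pads are 18 mm wide; open, the fingers measure 123 mm over their backs; the gripper's body (75 mm by 187 mm) begins 45 mm behind the grasp point.
Start: joints at [-1.176, 0.536, -0.004, 1.538, 0.003, 1.067, -0.071], TCP at [289.026, 582.198, 249.716] pointing down, gripper open.
Joint ranges: [-2.7, 2.7], [-0.37, 2.16], [-1.27, 1.26], [0.24, 2.4], [-1.31, 4.45], [0.19, 1.91], [-2.76, 2.76]. Speed limits (rad/s): [2.39, 2.39, 3.14, 3.14, 3.14, 3.14, 3.14].

INTERFACE

Orientations are given as a unit quaternion [x, y, z, w].
In Python, from station import observe, grab_frame, get_calibration, finish_job, spot_in, cut_out gives the robot as it stands.
- The arm moves only by the shell command python3 -m jog 'ROWS' [FORCE]. ROWS is JSON, a list that holds one entry, the list of rows, each a list of 7 numbers: the turn, a rotation vector about the tool's x, y, z in rad, then the shift along the tool's x, y, z in m, then the closure, from 0 (fully open) to 1 (shut). In form: [[[wx, wy, wz, dx, dy, dz, hand], ...]]. A call has 1 to 5 rows; each row shifts and turns the pose as measured when the row begins, along the tool's axes as they then stand; what a row does not reach is not made up. A row lasts 1/12 s, in which the tool goes at most 41.7 mm and 7.16 degrees, less where a joint would pass 70% of its speed; a pose out of reach is approached as far as the arm can. A call with a gripper value outside its range is refused whole. The fingers move at their own pace and stop on an object; FORCE is the grip in N (left out, the last holds). Time passes only in rows, so rows that do not move let the fingers close. It gives the time, the measured TCP pose, the force and the opening at its end, in the units of the state.
- observe(): the state, without advancing time (a new reading comes with each control period).
- grab_frame(name): name is "scene" or "top"; returns the picture (480x640x3 uint8, blue, green, red); there is no depth.
- get_calibration(name): a dict with "camera_matrix" (3x3 intrinsics, pixels), "D" ([k1, k2, p1, p2, k3] as OpenCV has them; the pictures are not rectified), "view" (4x4, takes a point from world to camera coordinates). Camera axes: x right, y down, z forward; pixel columns grow to the right and rows downward; lengths in mm; the calibration is good to about 2 mm. A picture is of the moment at which its call begins. get_calibration takes no time and is no camera call.
- finish_job(): hands the job in, once; it reports no verdict.
Trained networks look in the newest picture that a camera, given by its name, has taken for a name from the list of things; names that differ only in an ending like _2 or _b are one class to them, and where a whole thing is asked for, a point or a joint stands for the part that bears it (a point fixed in the world has none). Each returns a list of dicts, best first, with "p" (0 to 1); they miss things now and then, are a little off and sometimes report something else, mostly with a low value. They report only what shows in the picture. A call takes as long as a camera call. They do not tell look-alikes from the thing itself.
- spot_in(query, camera): "bbox" ([left, top, right, bottom] in pixels, round what is visible of it).
- cut_out(query, camera): "pixels" (480x640 bool, what is visible of it) and "bbox" ([left, top, right, bottom] in pixels, round what is visible of it).
The state is a dict: "t": time; "q": joint angles; "joint_velocities": joint speeds; "tau": joint torques, N m; "tcp_pos": TCP position; "tool_rot": TCP orientation; "contact_force": force on the tool from outside, world axes, zero at the start; "moment": the same for the moment, N m; "width": finger opening in mm.
Only numpy, scipy, OpenCV 4.12 (cv2) and the standard library are available. Lean on these libraries where they do the work, as an engineer would, in place of code of your own. Each camera call takes 0.05 s, during which the arm holds its last target. There are 200 camera calls.

## Working session

There is one attempt and no reset: what is moved stays moved. The work goes in short steps, Python scripts to look and compute and a shell command to move; the robot and the scene stay as the last step left them, time stands still between calls to the robot, and variables do not carry over. Pictures are saved under pics/ and viewed, about 8 in all and at most 12, crops included, and the job is handed in when it is done.

```bash
mkdir -p pics; ls; python3 - <<'E'
from station import *
import cv2,numpy as np
s=observe();print(s)
for n in("scene","top"):
    cv2.imwrite(f"pics/{n}0.png",grab_frame(n));c=get_calibration(n);print(n,c)
    for q in("dispenser","cap","cover_bar","label_roll"):
        print(q,[(d["bbox"],round(d["p"],2)) for d in spot_in(q,n)])
E
```

```text
pics
{'t': 0.0, 'q': array([-1.17619082,  0.53718794, -0.00442746,  1.53883362,  0.00256288,
        1.06727418, -0.07122163]), 'joint_velocities': array([-2.76892989e-04, -9.11302328e-04,  2.44275328e-03, -2.58309221e-05,
       -3.67433362e-04, -1.56713129e-03,  2.39289404e-04]), 'tau': array([-7.05276743e-04, -5.70988834e+01,  9.90297273e-01, -2.51611090e+01,
       -5.63497155e-02,  1.76577363e-02,  1.67439784e-04]), 'tcp_pos': array([288.7893543 , 581.68170465, 248.84043378]), 'tool_rot': array([ 8.49896576e-01,  5.26948849e-01, -6.94357609e-04,  4.88115408e-04]), 'contact_force': array([-0.05546494, -0.02400359,  0.5339307 ]), 'moment': array([ 0.00584115,  0.00292566, -0.01710262]), 'width': 88.43943112898225}
scene {'camera_matrix': array([[499.11113863,   0.        , 314.93678829],
       [  0.        , 499.11113863, 240.83143304],
       [  0.        ,   0.        ,   1.        ]]), 'D': array([-0.13887235,  0.        ,  0.        ,  0.        ,  0.        ]), 'view': array([[-7.80687382e-01,  6.24786309e-01, -1.30107507e-02,
         4.23259530e+02],
       [ 4.50299330e-0
[... 713 characters left out ...]
        ,   0.        ,   1.        ]]), 'D': array([-0.17864109,  0.        ,  0.        ,  0.        ,  0.        ]), 'view': array([[ 2.50979967e-02, -9.99684976e-01, -1.96805302e-04,
        -7.61042864e-01],
       [-9.94353026e-01, -2.49438265e-02, -1.03149719e-01,
         5.37785659e+02],
       [ 1.03112316e-01,  2.78454526e-03, -9.94665822e-01,
         1.46460545e+03],
       [ 0.00000000e+00,  0.00000000e+00,  0.00000000e+00,
         1.00000000e+00]])}
dispenser [([280.0, 170.2, 360.9, 262.1], 0.67)]
cap [([199.6, 286.9, 224.2, 309.7], 0.83), ([220.5, 238.0, 245.9, 259.2], 0.73), ([189.8, 259.1, 206.8, 274.8], 0.62)]
cover_bar [([278.0, 174.6, 356.6, 261.3], 0.63)]
label_roll []
```

View pics/scene0.png

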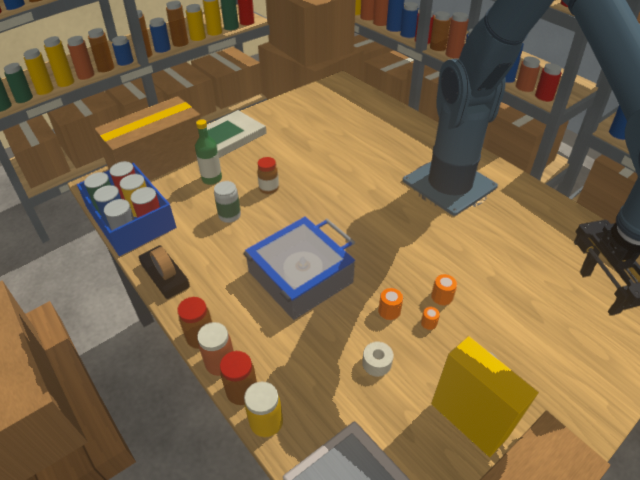

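View pics/top0.png

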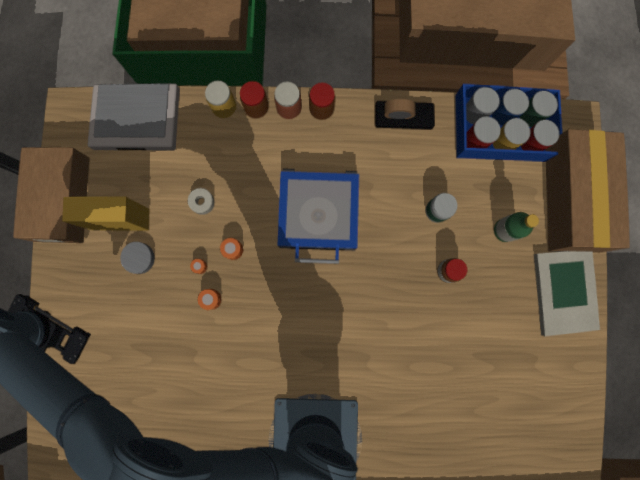

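The scene view shows the dispenser at about (300,265) with its bar at (335,235). There are three orange caps at (391,303), (444,289) and (431,318), the last one small. The top view has the cover at (319,210), the bar at (318,255), and the caps at (231,248), (208,299) and (198,267, small).

```bash
cat > h.py <<'E'
from station import *
import cv2,numpy as np
def cal(n):
    c=get_calibration(n);return c["camera_matrix"],c["D"],c["view"]
def proj(n,P):
    K,D,V=cal(n);return cv2.projectPoints(np.asarray(P,float).reshape(-1,3),cv2.Rodrigues(V[:3,:3])[0],V[:3,3],K,D)[0][:,0]
def back(n,px,z):
    K,D,V=cal(n);u=cv2.undistortPoints(np.asarray(px,float).reshape(-1,1,2),K,D)[:,0]
    R=V[:3,:3];C=-R.T@V[:3,3];d=np.c_[u,np.ones(len(u))]@R
    return C+d*((z-C[2])/d[:,2])[:,None]
def cyl(x,y,z,r,h):
    a=np.linspace(0,2*np.pi,37);return np.vstack([np.c_[x+r*np.cos(a),y+r*np.sin(a),np.full(37,k)] for k in(z,z+h)])
def box(P): 
    return np.r_[P.min(0),P.max(0)]
E
python3 - <<'E'
from h import *
from scipy.optimize import least_squares
t=cv2.imread("pics/top0.png");s=cv2.imread("pics/scene0.png")
for n,im,(x0,y0,x1,y1) in(("top",t,(270,160,370,275)),("scene",s,(235,205,365,325))):
    hsv=cv2.cvtColor(im,cv2.COLOR_BGR2HSV)
    m=cv2.inRange(hsv,(105,150,90),(130,255,255));k=np.zeros_like(m);k[y0:y1,x0:x1]=m[y0:y1,x0:x1]
    p=np.argwhere(k>0)[:,::-1]; w=back(n,p,81)[:,:2]
    print(n,len(p),cv2.minAreaRect(w.astype(np.float32)), cv2.boxPoints(cv2.minAreaRect(w.astype(np.float32))).round(0).tolist())
# caps
obs={}
for n,im in(("top",t),("scene",s)):
    hsv=cv2.cvtColor(im,cv2.COLOR_BGR2HSV)
    m=cv2.inRange(hsv,(3,170,110),(14,255,255))
    N,l,st,c=cv2.connectedComponentsWithStats(m)
    for i in range(1,N):
        if 60<st[i,4]<900: 
            b=st[i];print(n,b[:5], back(n,[c[i]],20).round(0))
            obs.setdefault(n,[]).append(np.array([b[0],b[1],b[0]+b[2]-1,b[1]+b[3]-1.]))
def near(n,P):
    q=proj(n,[P])[0];L=obs[n];return min(L,key=lambda b:np.hypot(*( (b[:2]+b[2:])/2-q)))
for b in obs["top"]:
    P=back("top",[(b[:2]+b[2:])/2],20)[0]
    if not(300<P[0]<800 and 100<P[1]<500):continue
    bs=near("scene",P)
    f=lambda v:np.r_[box(proj("top",cyl(v[0],v[1],0,v[2],v[3])))-b,box(proj("scene",cyl(v[0],v[1],0,v[2],v[3])))-bs]
    r=least_squares(f,[P[0],P[1],19,40]);print("cap xy r h",r.x.round(1),"res",r.fun.round(1))
E
```

```text
top 1769 ((583.7196044921875, 7.804313659667969), (196.789306640625, 215.54876708984375), 89.48078918457031) [[475.0, -90.0], [691.0, -92.0], [692.0, 105.0], [477.0, 107.0]]
scene 1292 ((582.541748046875, 5.8388214111328125), (220.08766174316406, 197.5745086669922), 0.5414565801620483) [[472.0, 104.0], [473.0, -94.0], [694.0, -92.0], [692.0, 106.0]]
top [220 238  20  22 199] [[497. 234.  20.]]
top [191 259  14  15  92] [[450. 319.  20.]]
top [198 289  20  21 196] [[364. 288.  20.]]
scene [258 157  18  15 216] [[ 400. -426.   20.]]
scene [432 274  25  32 494] [[362. 282.  20.]]
scene [378 288  25  32 531] [[494. 228.  20.]]
scene [178 297  31  26 589] [[871. -62.  20.]]
scene [421 306  18  24 272] [[451. 317.  20.]]
scene [219 351  35  29 777] [[872. 134.  20.]]
cap xy r h [497.1 232.4  23.6  60.7] res [-0.4  0.1  2.1 -0.9  1.6  0.1 -0.   0.5]
cap xy r h [449.7 317.3  15.6  46.3] res [-0.6  0.2  1.7 -1.   0.9  0.3  0.3 -0.2]
cap xy r h [364.8 285.8  23.1  61.3] res [-1.   0.6  2.  -1.2  0.9  0.3  0.2 -0.2]
```

```bash
python3 - <<'E'
from h import *
t=cv2.imread("pics/top0.png");s=cv2.imread("pics/scene0.png")
# overlay true-size caps outlines
def draw(n,im,x0,y0,w,h,k):
    c=cv2.resize(im[y0:y0+h,x0:x0+w],None,fx=k,fy=k,interpolation=cv2.INTER_CUBIC)
    for (x,y) in((497,232),(450,317),(365,286)):
        for r,hh,col in((19,40,(255,0,0)),):
            for P in(cyl(x,y,0,r,0)[:37],cyl(x,y,hh,r,0)[:37]):
                q=((proj(n,P)-[x0,y0]+.5)*k).astype(int);cv2.polylines(c,[q],True,col,1)
    return c
a=draw("top",t,180,230,75,90,6)[:540,:450];b=draw("scene",s,370,262,90,75,6)[:,:]
b=cv2.resize(b,(350,292));o=np.zeros((540,800,3),np.uint8);o[:,:450]=a;o[:292,450:]=b
c=cv2.resize(t[160:275,265:375],(237,248));o[292:,450:687]=c
cv2.imwrite("pics/caps.png",o)
E
```

```text
(no output)
```

View pics/caps.png

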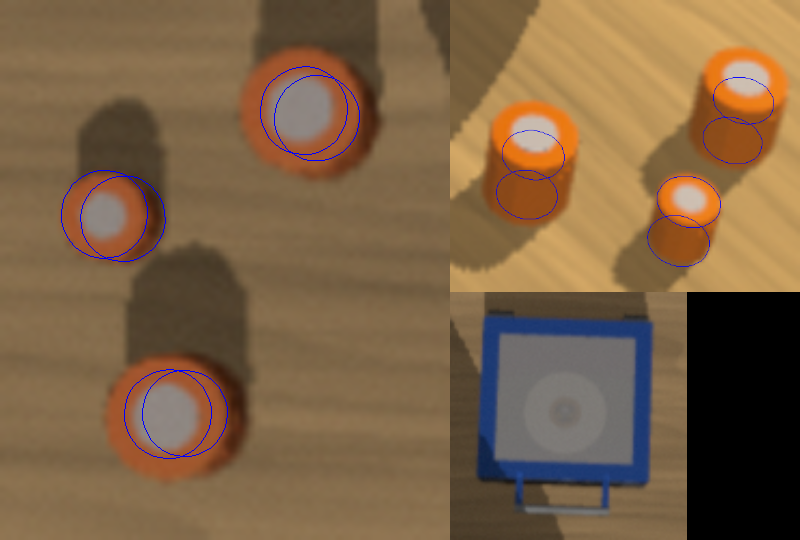

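Only the small cap at about (450,317) mm matches 38 x 40 mm, since the blue outlines fit it. The two bigger ones are look-alikes. Next I refine the dispenser and cap poses and write a move planner.

```bash
cat >> h.py <<'E'
from scipy.spatial.transform import Rotation as Rn
def plan(x,y,z,az,step=40,turn=.12):
    "rows (turn, shift m) to bring TCP to x,y,z tool down, jaws along azimuth az deg"
    s=observe();p=s["tcp_pos"];R=Rn.from_quat(s["tool_rot"])
    a=np.radians(az);X=np.array([np.cos(a),np.sin(a),0]);Z=np.array([0,0,-1.]);G=Rn.from_matrix(np.c_[X,np.cross(Z,X),Z])
    d=np.array([x,y,z])-p;w=(R.inv()*G).as_rotvec()
    n=max(1,int(np.ceil(max(np.linalg.norm(d)/step,np.linalg.norm(w)/turn))))
    print("t",s["t"],"tcp",p.round(1),"F",s["contact_force"].round(1),"w",round(s["width"],1),"n",n)
    for i in range(n):
        print(np.r_[w/n,R.inv().apply(d/n)/1000].round(4).tolist());R=R*Rn.from_rotvec(w/n)
E
python3 - <<'E'
from h import *
from scipy.optimize import least_squares
ims={n:cv2.imread(f"pics/{n}0.png") for n in("top","scene")}
for n,(x0,y0,x1,y1) in(("top",(270,160,370,275)),("scene",(235,205,365,325))):
    m=cv2.inRange(cv2.cvtColor(ims[n],cv2.COLOR_BGR2HSV),(105,150,60),(130,255,255));k=np.zeros_like(m);k[y0:y1,x0:x1]=m[y0:y1,x0:x1]
    big=cv2.resize(k,None,fx=4,fy=4,interpolation=cv2.INTER_NEAREST)
    big=cv2.morphologyEx(big,cv2.MORPH_OPEN,np.ones((17,17)))
    p=(np.argwhere(big>0)[:,::-1]+.5)/4-.5
    r=cv2.minAreaRect(back(n,p,81)[:,:2].astype(np.float32));print(n,r,cv2.boxPoints(r).round(1).tolist())
obs={"top":[190.5,258.5,205.5,274.5],"scene":[421.,305.5,439,329.5]}
for ns in(("top",),("scene",),("top","scene")):
    f=lambda v:np.concatenate([box(proj(n,cyl(*v,0,19,40)))-obs[n] for n in ns])
    r=least_squares(f,[450,317]);print("cap",ns,r.x.round(1),r.fun.round(1))
g=cv2.cvtColor(ims["top"],cv2.COLOR_BGR2GRAY)[254:268,300:336].mean(1).round().tolist();print("bar rows 254..",g)
print("pred bar row for x=468,z83:",proj("top",[[468,7,78],[468,62,78],[468,-48,78]]))
plan(466,7,200,0)
E
```

```text
top ((597.3333129882812, 7.6789703369140625), (198.71421813964844, 191.04771423339844), 89.89129638671875) [[501.6000061035156, -91.5], [692.7000122070312, -91.9000015258789], [693.0, 106.9000015258789], [502.0, 107.19999694824219]]
scene ((594.3404541015625, 8.667434692382812), (199.24623107910156, 196.33090209960938), 88.92610168457031) [[494.29998779296875, -89.0999984741211], [690.5999755859375, -92.80000305175781], [694.4000244140625, 106.4000015258789], [498.1000061035156, 110.0999984741211]]
cap ('top',) [447.4 317.9] [-1.2  0.4  1.2 -0.4]
cap ('scene',) [447.6 315.7] [-0.4  0.4  0.4 -0.4]
cap ('top', 'scene') [447.6 316.7] [-0.7  0.3  1.6 -0.5 -0.1  0.7  0.7 -0.2]
bar rows 254.. [96.0, 95.0, 95.0, 94.0, 87.0, 82.0, 97.0, 112.0, 103.0, 89.0, 88.0, 91.0, 93.0, 94.0]
pred bar row for x=468,z83: [[316.92579773 260.59744575]
 [294.96372492 260.04136614]
 [338.88938275 261.1401197 ]]
t 0.5 tcp [289.  582.2 249.7] F [-0.7 -0.2  0.5] w 88.1 n 16
[0.0, 0.0, 0.0694, -0.0273, 0.0259, 0.0031]
[0.0, 0.0, 0.0694, -0.0254, 0.0277, 0.0031]
[0.0, 0.0, 0.0694, -0.0234, 0.0294, 0.0031]
[0.0, 0.0, 0.0694, -0.0213, 0.031, 0.0031]
[0.0, 0.0, 0.0694, -0.0191, 0.0324, 0.0031]
[0.0, 0.0, 0.0694, -0.0169, 0.0336, 0.0031]
[0.0, 0.0, 0.0694, -0.0145, 0.0347, 0.0031]
[0.0, 0.0, 0.0694, -0.012, 0.0356, 0.0031]
[0.0, 0.0, 0.0694, -0.0095, 0.0364, 0.0031]
[0.0, 0.0, 0.0694, -0.007, 0.037, 0.0031]
[0.0, 0.0, 0.0694, -0.0044, 0.0374, 0.0031]
[0.0, 0.0, 0.0694, -0.0018, 0.0376, 0.0031]
[0.0, 0.0, 0.0694, 0.0008, 0.0376, 0.0031]
[0.0, 0.0, 0.0694, 0.0034, 0.0375, 0.0031]
[0.0, 0.0, 0.0694, 0.006, 0.0371, 0.0031]
[0.0, 0.0, 0.0694, 0.0085, 0.0366, 0.0031]
```

```bash

python3 -m jog '[[[0,0,0.069,-0.027,0.026,0.003,0.74],[0,0,0.069,-0.025,0.028,0.003,0.74],[0,0,0.069,-0.023,0.029,0.003,0.74],[0,0,0.069,-0.021,0.031,0.003,0.74],[0,0,0.069,-0.019,0.032,0.003,0.74]]]' 40
python3 -m jog '[[[0,0,0.069,-0.017,0.034,0.003,0.74],[0,0,0.069,-0.015,0.035,0.003,0.74],[0,0,0.069,-0.012,0.036,0.003,0.74],[0,0,0.069,-0.01,0.036,0.003,0.74],[0,0,0.069,-0.007,0.037,0.003,0.74]]]'
python3 -m jog '[[[0,0,0.069,-0.004,0.037,0.003,0.74],[0,0,0.069,-0.002,0.038,0.003,0.74],[0,0,0.069,0.001,0.038,0.003,0.74],[0,0,0.069,0.003,0.038,0.003,0.74],[0,0,0.069,0.006,0.037,0.003,0.74]]]'
python3 -c "
from h import *
plan(465,7.5,150,0)"
```

```text
t: 0.92
tcp_pos: [341.1, 407.4, 233.4]
tool_rot: [0.928, 0.374, 0.001, -0.004]
contact_force: [-0.1, -0.2, 0.2]
width: 57.3
t: 1.33
tcp_pos: [396.8, 218.1, 217.2]
tool_rot: [0.98, 0.201, 0.002, -0.006]
contact_force: [1.3, -0.5, -1.0]
width: 24.1
t: 1.75
tcp_pos: [451.0, 28.3, 201.3]
tool_rot: [1.0, 0.021, 0.003, -0.008]
contact_force: [0.6, -0.1, -0.8]
width: 23.0
t 1.75 tcp [451.   28.3 201.3] F [ 0.6 -0.1 -0.8] w 23.0 n 2
[-0.0076, -0.003, 0.0214, 0.0064, 0.0111, 0.0255]
[-0.0076, -0.003, 0.0214, 0.0067, 0.0107, 0.0256]
```

```bash

python3 -m jog '[[[-0.008,-0.003,0.021,0.006,0.011,0.03,0.74],[-0.008,-0.003,0.021,0.007,0.011,0.03,0.74],[0,0,0,0,0,0.005,0.74],[0,0,0,0,0,0,0.74]]]'
python3 - <<'E'
from h import *
plan(465,7.5,70,0)
a=grab_frame("scene");b=grab_frame("top")
o=np.zeros((400,800,3),np.uint8)
o[:,:400]=cv2.resize(a[180:280,280:380],(400,400),interpolation=cv2.INTER_CUBIC)
o[:,400:]=cv2.resize(b[200:300,270:370],(400,400),interpolation=cv2.INTER_CUBIC)
cv2.imwrite("pics/bar.png",o)
E
```

```text
t: 2.08
tcp_pos: [469.3, -3.6, 136.1]
tool_rot: [1.0, -0.01, 0.004, 0.002]
contact_force: [0.1, 1.2, -0.2]
width: 22.9
t 2.0833 tcp [469.3  -3.6 136.1] F [ 0.1  1.2 -0.2] w 22.9 n 2
[0.002, -0.0039, -0.0097, -0.0025, -0.0056, 0.033]
[0.002, -0.0039, -0.0097, -0.0023, -0.0056, 0.0331]
```

View pics/bar.png

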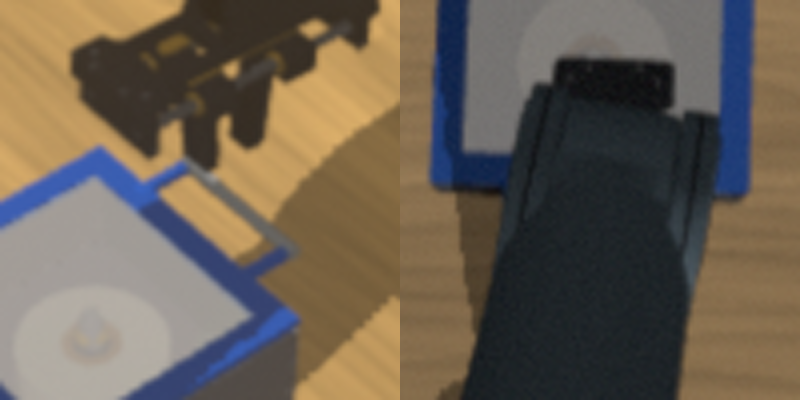

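The left crop shows both fingers above the bar (bar at about (240,205)), with the jaws across it. The TCP overshot by about 4 mm in x, so I correct that and then descend.

```bash

python3 -m jog '[[[0.002,-0.004,-0.01,-0.0025,-0.0056,0.01,0.74],[0.002,-0.004,-0.01,-0.002,-0.0056,0.01,0.74],[0,0,0,0,0,0,0.74]]]'
python3 -c "
from h import *
plan(465,7.5,70,0,20)"
```

```text
t: 2.43
tcp_pos: [466.5, 12.8, 118.8]
tool_rot: [1.0, 0.005, 0.003, -0.002]
contact_force: [-0.0, 1.3, -0.6]
width: 23.2
t 2.4333 tcp [466.5  12.8 118.8] F [-0.   1.3 -0.6] w 23.2 n 3
[-0.0015, -0.0021, 0.0031, -0.0006, 0.0018, 0.0163]
[-0.0015, -0.0021, 0.0031, -0.0006, 0.0018, 0.0163]
[-0.0015, -0.0021, 0.0031, -0.0006, 0.0018, 0.0163]
```

```bash

python3 -m jog '[[[-0.001,-0.002,0.003,-0.0006,0.0015,0.014,0.74],[-0.001,-0.002,0.003,-0.0006,0.0015,0.014,0.74],[0,0,0,0,0,0.01,0.74],[0,0,0,0,0,0.006,0.74],[0,0,0,0,0,0,0.74]]]'
python3 -c "
from h import *
plan(466,7.5,70,0,20)"
```

```text
t: 2.85
tcp_pos: [466.2, 15.1, 74.2]
tool_rot: [1.0, 0.006, 0.002, -0.003]
contact_force: [-0.8, 0.4, 0.4]
width: 22.9
t 2.85 tcp [466.2  15.1  74.2] F [-0.8  0.4  0.4] w 22.9 n 1
[-0.0059, -0.0049, 0.0118, -0.0004, 0.0076, 0.0041]
```

```bash

python3 -m jog '[[[-0.003,-0.003,0.006,0,0.004,0.003,0.74],[-0.002,-0.002,0.004,0,0.004,0.002,0.74],[0,0,0,0,0,0,1],[0,0,0,0,0,0,1],[0,0,0,0,0,0,1]]]' 25
python3 -c "
from h import *
plan(467,7.5,70,0,20)"
```

```text
t: 3.27
tcp_pos: [466.0, 6.5, 69.6]
tool_rot: [1.0, 0.0, -0.001, -0.0]
contact_force: [-0.1, -0.3, -3.3]
width: 6.7
t 3.2667 tcp [466.    6.5  69.6] F [-0.1 -0.3 -3.3] w 6.7 n 1
[-0.0009, 0.0014, 0.001, 0.001, -0.001, -0.0004]
```

```bash

python3 -m jog '[[[0,0,0,0,0,0,1],[0,0,0,0,0,0,1]]]'
python3 - <<'E'
from h import *
a=grab_frame("scene")
cv2.imwrite("pics/grip.png",cv2.resize(a[180:280,280:400],(720,600),interpolation=cv2.INTER_CUBIC))
E
```

```text
t: 3.43
tcp_pos: [466.0, 6.5, 69.8]
tool_rot: [1.0, 0.0, -0.0, -0.0]
contact_force: [0.5, 0.0, -2.1]
width: 6.3
```

View pics/grip.png

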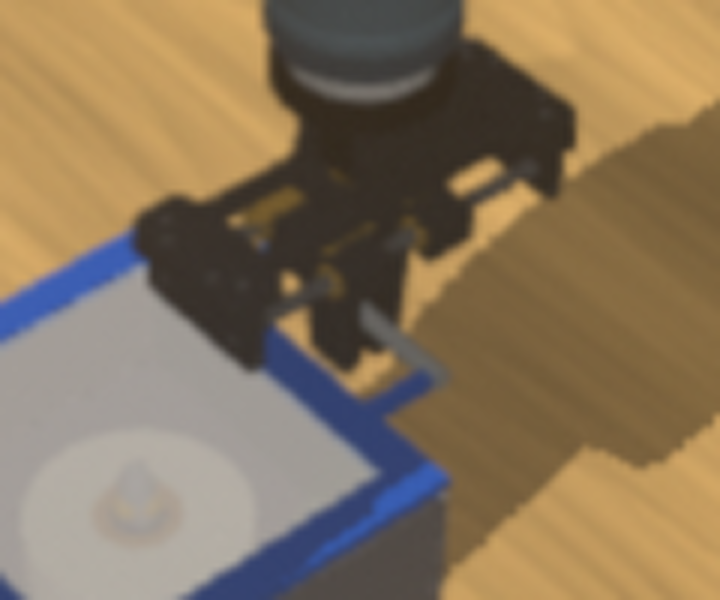

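The bar (about (400,340)) is gripped between the fingers with the rear finger in the gap. I raise it along the arc with the tool kept vertical.

```bash
cat >> h.py <<'E'
def arc(n=5,step=4.5,off=0):
    s=observe();p=s["tcp_pos"];X0=692+off;R=Rn.from_quat(s["tool_rot"])
    th=np.arctan2(p[2]+8-78,X0-p[0]);r=np.hypot(p[2]+8-78,X0-p[0])
    print("theta",np.degrees(th).round(1),"r",r.round(1),"F",s["contact_force"].round(1),"w",s["width"].round(1),"rotvec to down",((R.inv()*Rn.from_quat([1,0,0,0])).as_rotvec()).round(3))
    for i in range(1,n+1):
        t=th+np.radians(step*i);q=np.array([X0-225*np.cos(t),7,70+225*np.sin(t)])
        print(R.inv().apply(q-p).round(1));p=q
E
python3 -m jog '[[[0,0,0,0.0007,0,-0.0177,1],[0,0,0,0.002,0,-0.0175,1],[0,0,0,0.0035,0,-0.0173,1],[0,0,0,0.005,0,-0.017,1]]]'
python3 -c "
from h import *
arc()"
```

```text
t: 3.82
tcp_pos: [479.6, 6.3, 139.9]
tool_rot: [1.0, 0.0, 0.001, 0.0]
contact_force: [6.1, -0.5, -7.1]
width: 6.4Traceback (most recent call last):
  File "<string>", line 3, in <module>
    arc()
    ~~~^^
  File "h.py", line 28, in arc
    print("theta",np.degrees(th).round(1),"r",r.round(1),"F",s["contact_force"].round(1),"w",s["width"].round(1),"rotvec to down",((R.inv()*Rn.from_quat([1,0,0,0])).as_rotvec()).round(3))
                                                                                             ^^^^^^^^^^^^^^^^
AttributeError: 'float' object has no attribute 'round'
```

```bash
sed -i 's/s\["width"\].round(1),"rotvec/round(s["width"],1),"rotvec/' h.py
python3 -c "
from h import *
arc(14)"
```

```text
theta 18.2 r 223.6 F [ 6.1 -0.5 -7.1] w 6.4 rotvec to down [ 0.001 -0.003  0.001]
[  4.9  -0.7 -17. ]
[  7.5   0.  -16. ]
[  8.7   0.  -15.4]
[  9.9   0.  -14.6]
[ 11.    0.  -13.8]
[ 12.1   0.  -12.9]
[ 13.1   0.  -11.9]
[ 13.9   0.  -10.8]
[14.8  0.  -9.7]
[15.5  0.  -8.5]
[16.1  0.  -7.3]
[16.6  0.  -6. ]
[17.   0.  -4.7]
[17.3  0.  -3.3]
```

```bash

python3 -m jog '[[[0,0,0,0.006,0,-0.0165,1],[0,0,0,0.0075,0,-0.016,1],[0,0,0,0.0087,0,-0.0154,1],[0,0,0,0.01,0,-0.0146,1]]]'
python3 -c "
from h import *
arc(13)"
```

```text
t: 4.15
tcp_pos: [519.6, 5.9, 207.8]
tool_rot: [1.0, 0.0, 0.011, 0.001]
contact_force: [13.9, -1.4, -17.1]
width: 6.3
theta 38.6 r 220.7 F [ 13.9  -1.4 -17.1] w 6.3 rotvec to down [ 0.003 -0.021  0.   ]
[  8.6  -1.  -15.9]
[ 12.8   0.  -12.1]
[ 13.7   0.  -11.1]
[ 14.6   0.  -10. ]
[15.3  0.  -8.8]
[16.   0.  -7.6]
[16.5  0.  -6.3]
[16.9  0.  -5. ]
[17.3  0.  -3.6]
[17.5  0.  -2.3]
[17.6  0.  -0.9]
[17.7  0.   0.5]
[17.6  0.   1.9]
```

```bash
sed -i 's/def arc(n=5,step=4.5,off=0)/def arc(n=5,step=4.5,off=0,r0=219)/;s/225\*np/r0*np/g' h.py
python3 -m jog '[[[0,-0.01,0,0.014,0,-0.0098,1],[0,-0.01,0,0.0125,0,-0.0115,1]]]'
python3 -c "
from h import *
arc(10)"
```

```text
t: 4.32
tcp_pos: [541.3, 5.7, 230.6]
tool_rot: [1.0, -0.0, -0.005, 0.001]
contact_force: [10.3, -0.7, -17.3]
width: 6.3
theta 46.8 r 220.2 F [ 10.3  -0.7 -17.3] w 6.3 rotvec to down [ 0.002  0.01  -0.   ]
[ 13.7  -1.3 -10.5]
[ 13.7   0.  -10.3]
[14.5  0.  -9.2]
[15.2  0.  -8.1]
[15.8  0.  -6.9]
[16.3  0.  -5.6]
[16.6  0.  -4.3]
[16.9  0.  -3. ]
[17.1  0.  -1.6]
[17.2 -0.  -0.3]
```

```bash

python3 -m jog '[[[0,0,0,0.016,0,-0.008,1],[0,0,0,0.014,0,-0.009,1]]]'
python3 -c "
from h import *
arc(10,r0=216)"
```

```text
t: 4.48
tcp_pos: [565.3, 5.4, 248.9]
tool_rot: [1.0, -0.0, -0.013, 0.0]
contact_force: [0.2, -1.6, -6.6]
width: 6.4
theta 54.7 r 219.2 F [ 0.2 -1.6 -6.6] w 6.4 rotvec to down [ 0.     0.027 -0.001]
[15.9 -1.6 -7. ]
[14.7 -0.  -8.5]
[15.3 -0.  -7.3]
[15.8 -0.  -6.1]
[16.3 -0.  -4.8]
[16.6 -0.  -3.6]
[16.8 -0.  -2.2]
[16.9 -0.  -0.9]
[17.  -0.   0.4]
[16.9 -0.   1.7]
```

```bash

python3 -m jog '[[[0,0.013,0,0.016,0,-0.008,1],[0,0.013,0,0.015,0,-0.0085,1],[0,0,0,0.0155,0,-0.0075,1],[0,0,0,0.016,0,-0.0063,1]]]'
python3 -c "
from h import *
arc(6,r0=218)"
```

```text
t: 4.82
tcp_pos: [624.4, 4.8, 277.4]
tool_rot: [1.0, -0.001, -0.007, -0.0]
contact_force: [-1.0, -0.2, -6.5]
width: 6.0
theta 72.0 r 218.1 F [-1.  -0.2 -6.5] w 6.0 rotvec to down [-0.     0.014 -0.002]
[16.4 -2.2 -4.8]
[16.7 -0.  -3.6]
[17.  -0.  -2.3]
[17.1 -0.  -0.9]
[17.1 -0.   0.4]
[17.  -0.   1.8]
```

```bash

python3 -m jog '[[[0,0.007,0,0.016,0,-0.005,1],[0,0.007,0,0.0165,0,-0.0036,1],[0,0,0,0.017,0,-0.0023,1],[0,0,0,0.011,0,-0.0005,1],[0,0,0,0,0,0,1]]]'
python3 - <<'E'
from h import *
arc(3,r0=218)
a=grab_frame("scene")
cv2.imwrite("pics/up.png",cv2.resize(a[100:340,200:440],(600,600),interpolation=cv2.INTER_CUBIC))
E
```

```text
t: 5.23
tcp_pos: [684.9, 4.2, 286.6]
tool_rot: [1.0, -0.001, -0.005, 0.001]
contact_force: [2.0, 0.7, 1.9]
width: 6.4
theta 88.1 r 216.7 F [2.  0.7 1.9] w 6.4 rotvec to down [ 0.001  0.01  -0.002]
[17.1 -2.9 -1.3]
[17.1 -0.   1.3]
[16.9 -0.   2.6]
```

View pics/up.png

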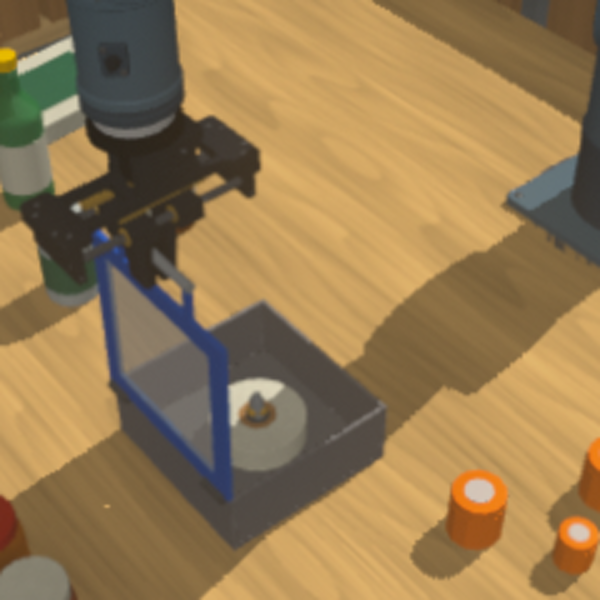

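The cover stands about upright, with the bar at (175,270) in the fingers. I release it, rise, and check the angle numerically.

```bash

python3 -m jog '[[[0,0,0,0,0,0,0.7],[0,0,0,0,0,0,0.7],[0,0,0,0,0,0,0.7],[0,0,0,0,0,-0.02,0.7],[0,0,0,0,0,-0.04,0.7]]]'
python3 -m jog '[[[0,0,0,-0.01,0,-0.04,0.7],[0,0,0,-0.03,0,-0.02,0.7]]]'
python3 - <<'E'
from h import *
for n,(x0,y0,x1,y1) in(("scene",(235,150,300,330)),):
    im=grab_frame(n)
    m=cv2.inRange(cv2.cvtColor(im,cv2.COLOR_BGR2HSV),(105,150,60),(130,255,255));k=np.zeros_like(m);k[y0:y1,x0:x1]=m[y0:y1,x0:x1]
    p=np.argwhere(k>0)[:,::-1].astype(np.float32)
    # compare predicted hull for theta
    def model(t):
        u=np.array([-np.cos(t),0,np.sin(t)]);v=np.array([np.sin(t),0,np.cos(t)]);h=np.array([692,7.6,78])
        return np.array([h+r*u+[0,y,0]+s*3*v for r in(0,190) for y in(-100,100) for s in(-1,1)])
    from scipy.optimize import minimize_scalar
    for d in range(74,108,4):
        M=np.zeros_like(k);cv2.fillConvexPoly(M,cv2.convexHull(proj(n,model(np.radians(d))).astype(np.float32)).astype(np.int32),255)
        H=np.zeros_like(k);cv2.fillConvexPoly(H,cv2.convexHull(cv2.findNonZero(cv2.morphologyEx(k,cv2.MORPH_OPEN,np.ones((3,3))))),255)
        print(d,round((M&H>0).sum()/((M|H)>0).sum(),3))
plan(447.5,317,330,35.2)
E
```

```text
t: 5.7
tcp_pos: [678.6, 5.1, 339.4]
tool_rot: [1.0, -0.001, -0.013, 0.0]
contact_force: [0.5, 0.2, -0.3]
width: 26.6
t: 5.87
tcp_pos: [641.3, 5.5, 403.4]
tool_rot: [1.0, -0.001, -0.012, 0.001]
contact_force: [0.2, 0.5, 1.4]
width: 26.2Traceback (most recent call last):
  File "<stdin>", line 13, in <module>
cv2.error: OpenCV(4.12.0) /io/opencv/modules/imgproc/src/convhull.cpp:143: error: (-215:Assertion failed) total >= 0 && (depth == CV_32F || depth == CV_32S) in function 'convexHull'
```

```bash

python3 - <<'E'
from h import *
im=grab_frame("scene");cv2.imwrite("pics/up2.png",im);n="scene"
m=cv2.inRange(cv2.cvtColor(im,cv2.COLOR_BGR2HSV),(100,90,40),(130,255,255));k=np.zeros_like(m);k[180:305,230:298]=m[180:305,230:298]
k=cv2.morphologyEx(k,cv2.MORPH_OPEN,np.ones((3,3)));N,l,st,_=cv2.connectedComponentsWithStats(k);i=1+st[1:,4].argmax();print(st[i])
H=np.zeros_like(k);cv2.fillConvexPoly(H,cv2.convexHull(np.argwhere(l==i)[:,::-1].astype(np.int32)),255)
for d in range(74,108,4):
    t=np.radians(d);u=np.array([-np.cos(t),0,np.sin(t)]);v=np.array([np.sin(t),0,np.cos(t)]);h=np.array([692,7.6,78])
    P=np.array([h+r*u+[0,y,0]+s*3*v for r in(0,190) for y in(-100,100) for s in(-1,1)])
    M=np.zeros_like(k);cv2.fillConvexPoly(M,cv2.convexHull(proj(n,P).astype(np.float32)).astype(np.int32),255)
    print(d,round(((M&H)>0).sum()/((M|H)>0).sum(),3))
plan(447.5,317,330,35.2)
E
```

```text
[237 192  56 108 998]
74 0.547
78 0.614
82 0.705
86 0.842
90 0.775
94 0.601
98 0.437
102 0.3
106 0.188
t 5.9667 tcp [638.6   4.5 405.6] F [-0.4 -0.2 -0. ] w 26.4 n 10
[-0.0007, 0.0021, -0.0617, -0.019, -0.0312, 0.008]
[-0.0007, 0.0021, -0.0617, -0.0171, -0.0323, 0.0079]
[-0.0007, 0.0021, -0.0617, -0.0151, -0.0333, 0.0079]
[-0.0007, 0.0021, -0.0617, -0.013, -0.0342, 0.0078]
[-0.0007, 0.0021, -0.0617, -0.0109, -0.0349, 0.0078]
[-0.0007, 0.0021, -0.0617, -0.0087, -0.0355, 0.0077]
[-0.0007, 0.0021, -0.0617, -0.0065, -0.036, 0.0077]
[-0.0007, 0.0021, -0.0617, -0.0043, -0.0364, 0.0076]
[-0.0007, 0.0021, -0.0617, -0.0021, -0.0366, 0.0076]
[-0.0007, 0.0021, -0.0617, 0.0002, -0.0366, 0.0076]
```

The best match is about 87°, inside 80–100°. On to the cap.

```bash

python3 -m jog '[[[0,0.002,-0.062,-0.019,-0.031,0.008,0.35],[0,0.002,-0.062,-0.017,-0.032,0.008,0.35],[0,0.002,-0.062,-0.015,-0.033,0.008,0.35],[0,0.002,-0.062,-0.013,-0.034,0.008,0.35],[0,0.002,-0.062,-0.011,-0.035,0.008,0.35]]]'
python3 -m jog '[[[0,0,-0.062,-0.009,-0.0355,0.016,0.35],[0,0,-0.062,-0.0065,-0.036,0.016,0.35],[0,0,-0.062,-0.0043,-0.0364,0.016,0.35],[0,0,-0.062,-0.002,-0.037,0.016,0.35]]]'
python3 -c "
from h import *
plan(447.5,317,120,35.2)"
```

```text
t: 6.38
tcp_pos: [541.7, 155.0, 364.6]
tool_rot: [0.988, 0.151, -0.003, 0.001]
contact_force: [0.2, 0.5, 0.9]
width: 56.7
t: 6.72
tcp_pos: [459.5, 284.0, 297.7]
tool_rot: [0.96, 0.279, -0.002, -0.0]
contact_force: [1.4, 0.4, 0.4]
width: 57.2
t 6.7167 tcp [459.5 284.  297.7] F [1.4 0.4 0.4] w 57.2 n 5
[-0.0004, 0.0009, -0.0099, 0.0017, -0.0068, 0.0355]
[-0.0004, 0.0009, -0.0099, 0.0017, -0.0068, 0.0355]
[-0.0004, 0.0009, -0.0099, 0.0017, -0.0068, 0.0355]
[-0.0004, 0.0009, -0.0099, 0.0018, -0.0068, 0.0355]
[-0.0004, 0.0009, -0.0099, 0.0018, -0.0068, 0.0355]
```

```bash

python3 -m jog '[[[0,0.001,-0.012,0.002,-0.007,0.035,0.35],[0,0.001,-0.012,0.002,-0.007,0.035,0.35],[0,0.001,-0.012,0.002,-0.007,0.035,0.35],[0,0,-0.01,0.0015,-0.005,0.035,0.35],[0,0,0,0,0,0.01,0.35]]]'
python3 -m jog '[[[0,0,0,0,0,0,0.35]]]'
python3 -c "
from h import *
plan(447.5,317,70,35.2,20)
a=grab_frame('scene')
cv2.imwrite('pics/capg.png',cv2.resize(a[220:360,360:500],(560,560),interpolation=cv2.INTER_CUBIC))"
```

```text
t: 7.13
tcp_pos: [439.7, 321.7, 138.4]
tool_rot: [0.95, 0.312, -0.002, -0.004]
contact_force: [-0.6, -0.9, -0.0]
width: 57.3
t: 7.22
tcp_pos: [437.3, 320.7, 134.9]
tool_rot: [0.95, 0.313, -0.005, -0.003]
contact_force: [-0.3, -1.0, -0.1]
width: 57.4
t 7.2167 tcp [437.3 320.7 134.9] F [-0.3 -1.  -0.1] w 57.4 n 4
[-0.0022, 0.0019, 0.0055, 0.0016, 0.0024, 0.0162]
[-0.0022, 0.0019, 0.0055, 0.0016, 0.0023, 0.0162]
[-0.0022, 0.0019, 0.0055, 0.0016, 0.0023, 0.0162]
[-0.0022, 0.0019, 0.0055, 0.0016, 0.0023, 0.0162]
```

View pics/capg.png

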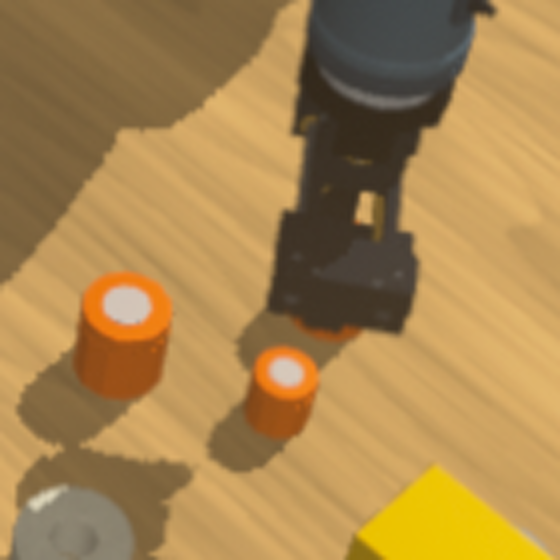

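```bash

python3 -m jog '[[[-0.002,0.002,0.006,0.0016,0.0024,0.018,0.35],[-0.002,0.002,0.006,0.0016,0.0024,0.018,0.35],[-0.002,0.002,0.006,0.0016,0.0024,0.018,0.35],[-0.002,0.002,0.006,0.0016,0.002,0.01,0.35],[0,0,0,0,0,0,0.35]]]'
python3 -c "
from h import *
plan(447.5,317,21,35.2,20)"
```

```text
t: 7.68
tcp_pos: [451.2, 318.3, 74.0]
tool_rot: [0.954, 0.3, 0.004, -0.002]
contact_force: [0.8, 0.1, 0.1]
width: 57.2
t 7.6833 tcp [451.2 318.3  74. ] F [0.8 0.1 0.1] w 57.2 n 3
[-0.0004, -0.003, -0.0017, -0.0014, -0.0003, 0.0177]
[-0.0004, -0.003, -0.0017, -0.0014, -0.0003, 0.0177]
[-0.0004, -0.003, -0.0017, -0.0013, -0.0003, 0.0177]
```

```bash

python3 -m jog '[[[0,-0.003,0,-0.0014,0,0.014,0.35],[0,-0.003,0,-0.0014,0,0.014,0.35],[0,-0.002,0,-0.001,0,0.013,0.35],[0,0,0,0,0,0.006,0.35],[0,0,0,0,0,0.003,0.35]]]'
python3 -c "
from h import *
plan(447.5,317,21,35.2,20)"
```

```text
t: 8.1
tcp_pos: [451.8, 318.2, 26.0]
tool_rot: [0.954, 0.299, 0.004, -0.002]
contact_force: [-0.6, 1.2, -0.1]
width: 57.5
t 8.1 tcp [451.8 318.2  26. ] F [-0.6  1.2 -0.1] w 57.5 n 1
[-0.002, -0.0085, -0.0064, -0.0043, -0.0014, 0.005]
```

```bash

python3 -m jog '[[[-0.002,-0.0085,-0.006,-0.006,-0.0014,0.006,0.35],[0,0,0,0,0,0,0.35],[0,0,0,0,0,0,1],[0,0,0,0,0,0,1],[0,0,0,0,0,0,1]]]' 50
python3 -m jog '[[[0,0,0,0,0,0,1],[0,0,0,0,0,0,1],[0,0,0,0,0,0,1]]]'
python3 -c "
from h import *
plan(447.5,317,150,35.2,30)"
```

```text
t: 8.52
tcp_pos: [445.6, 316.1, 19.7]
tool_rot: [0.953, 0.303, -0.0, 0.0]
contact_force: [-1.0, 0.2, -0.2]
width: 39.1
t: 8.77
tcp_pos: [446.1, 316.5, 20.5]
tool_rot: [0.953, 0.303, 0.0, -0.0]
contact_force: [-0.3, -0.0, -0.4]
width: 37.5
t 8.7667 tcp [446.1 316.5  20.5] F [-0.3 -0.  -0.4] w 37.5 n 5
[-0.0, -0.0002, 0.0001, 0.0003, 0.0001, -0.0259]
[-0.0, -0.0002, 0.0001, 0.0003, 0.0001, -0.0259]
[-0.0, -0.0002, 0.0001, 0.0003, 0.0001, -0.0259]
[-0.0, -0.0002, 0.0001, 0.0003, 0.0001, -0.0259]
[-0.0, -0.0002, 0.0001, 0.0003, 0.0001, -0.0259]
```

```bash

python3 -m jog '[[[0,0,0,0,0,-0.026,1],[0,0,0,0,0,-0.03,1],[0,0,0,0,0,-0.03,1],[0,0,0,0,0,-0.03,1],[0,0,0,0,0,-0.03,1]]]'
python3 -c "
from h import *
plan(587.3,7.6,165,90,33)"
```

```text
t: 9.18
tcp_pos: [442.0, 313.2, 165.5]
tool_rot: [0.953, 0.303, -0.006, 0.003]
contact_force: [0.3, 0.1, -0.5]
width: 37.7
t 9.1833 tcp [442.  313.2 165.5] F [ 0.3  0.1 -0.5] w 37.7 n 11
[-0.0005, 0.0012, -0.0869, -0.0052, 0.0303, 0.0002]
[-0.0005, 0.0012, -0.0869, -0.0078, 0.0297, 0.0002]
[-0.0005, 0.0012, -0.0869, -0.0104, 0.029, 0.0002]
[-0.0005, 0.0012, -0.0869, -0.0129, 0.0279, 0.0002]
[-0.0005, 0.0012, -0.0869, -0.0152, 0.0267, 0.0002]
[-0.0005, 0.0012, -0.0869, -0.0175, 0.0253, 0.0002]
[-0.0005, 0.0012, -0.0869, -0.0196, 0.0237, 0.0001]
[-0.0005, 0.0012, -0.0869, -0.0216, 0.0219, 0.0001]
[-0.0005, 0.0012, -0.0869, -0.0234, 0.0199, 0.0001]
[-0.0005, 0.0012, -0.0869, -0.0251, 0.0178, 0.0001]
[-0.0005, 0.0012, -0.0869, -0.0265, 0.0156, 0.0001]
```

```bash

python3 -m jog '[[[0,0.001,-0.087,-0.005,0.03,0,1],[0,0.001,-0.087,-0.008,0.03,0,1],[0,0.001,-0.087,-0.01,0.029,0,1],[0,0.001,-0.087,-0.013,0.028,0,1],[0,0.001,-0.087,-0.015,0.027,0,1]]]'
python3 -m jog '[[[0,0.001,-0.087,-0.0175,0.025,0,1],[0,0.001,-0.087,-0.0196,0.024,0,1],[0,0.001,-0.087,-0.0216,0.022,0,1],[0,0.001,-0.087,-0.0234,0.02,0,1]]]'
python3 -c "
from h import *
plan(587.3,7.6,165,90,33)"
```

```text
t: 9.6
tcp_pos: [512.5, 183.4, 174.7]
tool_rot: [0.857, 0.516, 0.004, -0.003]
contact_force: [-0.3, 0.3, -0.9]
width: 37.5
t: 9.93
tcp_pos: [571.9, 68.7, 174.7]
tool_rot: [0.748, 0.663, 0.007, -0.003]
contact_force: [-0.5, 0.1, -1.8]
width: 37.6
t 9.9333 tcp [571.9  68.7 174.7] F [-0.5  0.1 -1.8] w 37.6 n 2
[0.003, -0.0068, -0.0602, -0.0295, 0.0113, 0.0045]
[0.003, -0.0068, -0.0602, -0.0301, 0.0095, 0.0047]
```

```bash

python3 -m jog '[[[0.003,-0.007,-0.06,-0.025,0.01,0.005,1],[0.003,-0.007,-0.06,-0.022,0.006,0.005,1],[0,0,0,-0.004,0,0,1],[0,0,0,0,0,0,1]]]'
python3 - <<'E'
from h import *
plan(587.3,7.6,120,90,33)
a=grab_frame("scene");b=grab_frame("top");cv2.imwrite("pics/s5.png",a)
o=np.zeros((560,800,3),np.uint8)
o[:,:560]=cv2.resize(a[180:320,230:370],(560,560),interpolation=cv2.INTER_CUBIC)
o[:240,560:]=cv2.resize(b[150:270,260:380],(240,240))
p=observe()["tcp_pos"]
for P,c in((cyl(p[0],p[1],p[2]-20.5,19,0),(255,0,0)),(cyl(p[0],p[1],p[2]+19.5,19,0),(255,0,0)),(cyl(587.3,7.6,66,3.5,0),(0,255,0)),(cyl(587.3,7.6,36,50,0),(0,255,0))):
    q=((proj("scene",P[:37])-[230,180]+.5)*4).astype(int);cv2.polylines(o,[q],True,c,1)
cv2.imwrite("pics/stud.png",o)
E
```

```text
t: 10.27
tcp_pos: [586.6, 3.9, 164.5]
tool_rot: [0.708, 0.706, -0.001, 0.003]
contact_force: [-0.6, 0.5, -0.6]
width: 37.6
t 10.2667 tcp [586.6   3.9 164.5] F [-0.6  0.5 -0.6] w 37.6 n 2
[0.0013, 0.0023, -0.0015, 0.0019, 0.0003, 0.0222]
[0.0013, 0.0023, -0.0015, 0.0019, 0.0003, 0.0222]
```

View pics/stud.png

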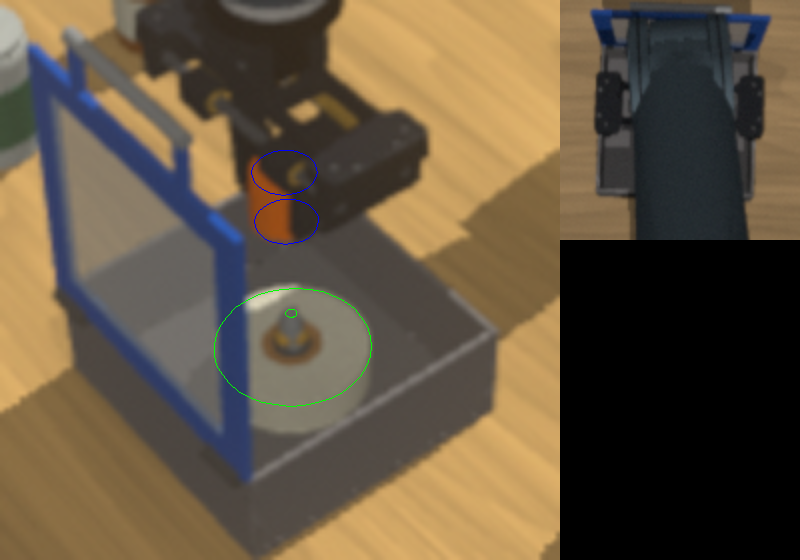

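The stud tip (291,313) and the roll match the model, and the cover stands upright. The cap's left edge is about 1 px further left than predicted, so the cap sits roughly 2 mm towards +x in the jaws. I aim the TCP at x≈585.5, well inside the taper's capture range.

```bash

python3 -m jog '[[[0.001,0.002,-0.001,0.002,0,0.022,1],[0.001,0.002,-0.001,0.002,0,0.022,1],[0,0,0,0,0,0.008,1],[0,0,0,0,0,0,1]]]'
python3 -c "
from h import *
plan(585.5,7.6,88,90,33)"
```

```text
t: 10.7
tcp_pos: [587.1, 18.2, 113.4]
tool_rot: [0.705, 0.709, 0.003, 0.0]
contact_force: [-0.3, 0.5, -1.1]
width: 37.9
t 10.7 tcp [587.1  18.2 113.4] F [-0.3  0.5 -1.1] w 37.9 n 1
[0.0047, -0.0044, 0.0063, -0.0107, -0.0018, 0.0254]
```

```bash

python3 -m jog '[[[0.003,-0.003,0.006,-0.007,-0.002,0.004,1],[0,0,0,0,0,0,1],[0,0,0,0,0,0,1]]]'
python3 -c "
from h import *
plan(585.5,7.6,95,90,33)"
```

```text
t: 10.95
tcp_pos: [585.1, 13.8, 110.7]
tool_rot: [0.706, 0.708, 0.002, -0.0]
contact_force: [-0.3, 0.7, -0.2]
width: 37.6
t 10.95 tcp [585.1  13.8 110.7] F [-0.3  0.7 -0.2] w 37.6 n 1
[0.0022, -0.0023, 0.0031, -0.0062, 0.0003, 0.0157]
```

```bash

python3 -m jog '[[[0.002,-0.002,0.003,-0.009,0.0005,0.006,1],[0,0,0,0,0,0.004,1],[0,0,0,0,0,0,1]]]'
python3 -c "
from h import *
plan(585.5,7.6,90,90,33)"
```

```text
t: 11.2
tcp_pos: [587.1, 3.7, 101.9]
tool_rot: [0.707, 0.707, 0.001, 0.001]
contact_force: [0.5, -0.3, -0.3]
width: 37.7
t 11.2 tcp [587.1   3.7 101.9] F [ 0.5 -0.3 -0.3] w 37.7 n 1
[0.0037, -0.0, -0.0006, 0.0039, -0.0017, 0.0119]
```

```bash

python3 -m jog '[[[0.002,0,0,0.003,-0.0015,0.005,1],[0,0,0,0,0,0.003,1],[0,0,0,0,0,0,1]]]'
python3 -c "
from h import *
plan(585.5,7.6,75,90,33)"
```

```text
t: 11.45
tcp_pos: [585.8, 6.1, 93.4]
tool_rot: [0.708, 0.706, 0.001, 0.001]
contact_force: [0.1, 1.1, -1.1]
width: 37.6
t 11.45 tcp [585.8   6.1  93.4] F [ 0.1  1.1 -1.1] w 37.6 n 1
[0.002, 0.0002, -0.0023, 0.0015, -0.0003, 0.0184]
```

Aligned within 2 mm. Now down onto the stud.

```bash

python3 -m jog '[[[0.001,0,-0.002,0.001,0,0.006,1],[0,0,0,0,0,0.006,1],[0,0,0,0,0,0.005,1],[0,0,0,0,0,0,1]]]' 60
python3 -c "
from h import *
plan(585.5,7.6,70,90,33)"
```

```text
t: 11.78
tcp_pos: [585.7, 7.9, 74.4]
tool_rot: [0.707, 0.707, 0.0, 0.0]
contact_force: [-0.2, -0.9, -1.7]
width: 37.5
t 11.7833 tcp [585.7   7.9  74.4] F [-0.2 -0.9 -1.7] w 37.5 n 1
[0.0006, -0.0002, 0.0008, -0.0003, -0.0002, 0.0044]
```

```bash

for i in 1; do python3 -m jog '[[[0,0,0,0,0,0.006,1],[0,0,0,0,0,0.006,1],[0,0,0,0,0,0.006,1]]]'; python3 -m jog '[[[0,0,0,0,0,0.006,1],[0,0,0,0,0,0.006,1]]]'; done
python3 -c "
from h import *
plan(585.5,7.6,56.5,90,33)"
```

```text
t: 12.03
tcp_pos: [586.4, 7.2, 56.4]
tool_rot: [0.707, 0.707, 0.0, 0.001]
contact_force: [-0.1, 0.7, -1.0]
width: 37.7
t: 12.2
tcp_pos: [587.7, 7.3, 53.2]
tool_rot: [0.707, 0.707, 0.0, 0.001]
contact_force: [-26.9, 0.2, 79.2]
width: 38.0
t 12.2 tcp [587.7   7.3  53.2] F [-26.9   0.2  79.2] w 38.0 n 1
[0.0012, 0.0003, -0.0004, 0.0003, -0.0022, -0.0033]
```

```bash

python3 -m jog '[[[0,0,0,0,-0.001,0.002,1],[0,0,0,0,-0.0005,0.0025,1],[0,0,0,0,0,0.0025,1]]]'
python3 -c "
from h import *
plan(585.5,7.6,56.5,90,33)
im=grab_frame('scene');o=cv2.resize(im[170:310,230:370],(560,560),interpolation=cv2.INTER_CUBIC)
for z in(36,76):
    q=((proj('scene',cyl(587.3,7.6,z,19,0)[:37])-[230,170]+.5)*4).astype(int);cv2.polylines(o,[q],True,(255,0,0),1)
cv2.imwrite('pics/home.png',o)"
```

```text
t: 12.45
tcp_pos: [588.0, 7.3, 53.4]
tool_rot: [0.707, 0.707, 0.002, 0.002]
contact_force: [-13.3, -0.7, 36.2]
width: 37.7
t 12.45 tcp [588.    7.3  53.4] F [-13.3  -0.7  36.2] w 37.7 n 1
[0.0046, -0.0002, -0.001, 0.0003, -0.0025, -0.0031]
```

View pics/home.png

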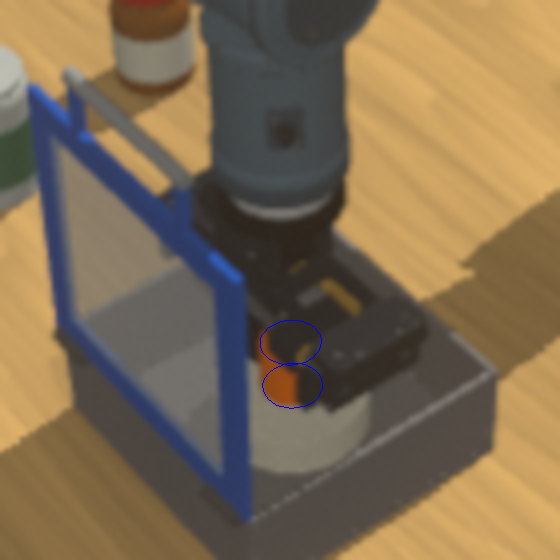

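The cap's lower edge sits exactly on the predicted home outline (bottom at about (290,405)), and the cover is still upright. I check that the push holds steady, then hand in.

```bash
python3 -c "
from h import *
for i in range(6): grab_frame('scene'); s=observe(); print(s['t'],s['tcp_pos'].round(1),s['contact_force'].round(1),round(s['width'],1))
if s['contact_force'][2]>15: print(finish_job())"
```

```text
12.55 [587.9   7.3  53.4] [-10.7   1.   30.7] 37.3
12.6 [587.9   7.3  53.4] [-9.7  0.3 30.7] 37.0
12.65 [587.9   7.3  53.4] [-10.5  -1.4  30.5] 37.3
12.7 [587.9   7.3  53.4] [-11.2   0.6  29.6] 37.5
12.75 [588.    7.3  53.4] [-10.5  -0.9  29.5] 37.4
12.8 [587.9   7.3  53.4] [-10.8  -0.5  29.4] 37.6
the job is handed in; nothing more can be done
None
```

The job is handed in at about 12.8 s of the 66 s allowed, with the cover upright, the small 38 mm cap on the stud and the gripper still pressing. The hand-in gave no verdict, so the results below are my own last checks.

- **Cover:** I raised it by the bar and let it go. The picture fit put it at about 87°, and it still looked upright in the last picture I viewed.
- **Cap:** it matched the predicted home outline in the last view. The gripper height also fits a fully seated cap.
- **Press:** about 29–30 N downward, holding nearly steady before hand-in (it eased from 30.7 to 29.4 N).
- **Bystanders:** I saw nothing touched, but I did not measure their positions again.

What did not go to plan:
- **Height mismatch:** the gripper ended about 3 mm lower than expected. The cap probably slid slightly in the pads under a brief 79 N push, which is below the 120 N wrist limit.
- **Click not seen directly:** I inferred it from the depth, since no drop in force showed in the readings.
- **Sideways load:** about 11 N along x remains on the wrist.
- **Bar radius:** while lifting, the bar's arc came out 219 mm from the hinge instead of 225 mm. That gave about 20 N of extra pull until I corrected the path.

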